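# Slide carrier changeover at the drying stand

## Task

First lift the dry loaded slide carrier (the taller one, with glass slides in it) out of the two-slot drying stand and lean it on the sloped rest, about centred, its bottom edge on the ledge and its face flat against the board. Then take the wet carrier out of the white dish and stand it upright, fully down, in the slot that became free. Set the carriers down rather than dropping them, do not tip any over, and leave the short empty carrier standing in its slot.

Things in the scene. Friction and masses are not known exactly. Their poses are not given: they have to be found in the camera images.
- dry_carrier: Dry loaded slide carrier: aluminium frame 12 mm thick (x), 100 wide (y), 65 high, with three glass slides and, centred on top, a solid flat grip tab 12 mm thick (x), 50 wide (y), 45 high (110 mm in all). Origin: centre of its underside, z up to the tab. Front and back alike. About 0.2 kg. Starts upright in either slot of the stand.
- wet_carrier: Wet loaded slide carrier: same shape, size, mass and axes as the dry one. It starts upright in the white dish.
- empty_carrier: Empty carrier that stays where it is, in the other slot of the stand: frame without slides, 12 mm thick (x), 100 mm wide (y), 50 mm high, tab 28 mm wide and 30 mm high (80 mm in all). Origin: centre of its underside, z up.
- stand: Drying stand: fixed grey block 140 mm (x) by 130 mm (y) by 40 mm high with two parallel slots along its y, at 40 mm either side of its middle in x. Each slot is 14.5 mm wide (x), 106 mm long (y), 30 mm deep with a flat floor (10 mm above the table) and a 2 mm chamfer at the mouth. Origin: centre of its underside, z up.
- stand_hole0 (a point): Centre of the mouth (top face, 40 mm above the table) of the stand's slot on its -x side; axes as the stand.
- stand_hole1 (a point): Centre of the mouth of the stand's slot on its +x side; axes as the stand.
- rest: Fixed steel rest, base 100 (x) by 130 mm (y). Its board, 130 mm wide (y), faces the rest's +x and leans 0.5 rad from vertical, top towards -x. A ledge 22 mm deep, square to the board, runs along its lower edge; the board rises 55 mm along the slope above it. A carrier leaning there has its z axis tilted 0.5 rad towards the rest's -x, its tab above the board. Origin: centre of underside, z up.
- rest_seat (a point): Point on the ledge's surface 6 mm out from the board and midway along it: where the origin (centre of the underside) of a properly leaning carrier lies, 53 mm above the table. Axes as the rest's body (not tilted).
- dish: White dish, fixed: outside 30 mm (x) by 116 mm (y) by 45 mm high, walls and floor 5 mm thick, open at the top; the wet carrier stands in it, its thickness across the dish's x. Origin: centre of its underside, z up.

How it is judged:
On the way, in this order (a step that is already met when the one before it is completed fails the run):
1. the dry carrier leans on the sloped rest, let go (x of dry_carrier in the frame of rest between 0.0173 and 0.0333 m and y of dry_carrier in the frame of rest between -0.015 and 0.015 m and z of dry_carrier in the frame of rest between 0.0449 and 0.0609 m and angle between dry_carrier's own z axis and vertical between 0.38 and 0.62 rad and angle between the y axis of dry_carrier and the y axis of rest, either way round below 0.12 rad and angle between the z axis of dry_carrier and the x axis of rest, either way round below 1.25 rad and contact force between the fingers and dry_carrier below 0.1 N), for 0.2 s.
2. the wet carrier stands fully down in the freed slot, let go (((horizontal distance between wet_carrier and stand_hole0 below 0.008 m and z of wet_carrier in the frame of stand_hole0 below -0.026 m) or (horizontal distance between wet_carrier and stand_hole1 below 0.008 m and z of wet_carrier in the frame of stand_hole1 below -0.026 m)) and angle between wet_carrier's own z axis and vertical below 0.12 rad and contact force between the fingers and wet_carrier below 0.1 N), for 0.2 s.
At the end, for the whole second after the job is handed in: Dry carrier leans on the rest: underside within 8 mm of the seat (15 mm along the board), tilt 0.38-0.62 rad, square within 0.12. Wet carrier in the freed slot, 26 mm deep, within 8 mm of centre, upright within 0.12. Empty one within 10 mm and 0.15 rad. All released, at rest (all of step 1 and all of step 2 and distance of empty_carrier from where it was at the start of the episode below 0.01 m and angle between empty_carrier's own z axis and vertical below 0.15 rad and linear speed of each of dry_carrier, wet_carrier below 0.02 m/s); the robot touches nothing.
It fails at once if a loaded carrier is dropped (falls free of the fingers faster than 0.5 m/s, about 13 mm of fall) ((linear speed of dry_carrier above 0.5 m/s and contact force between the fingers and dry_carrier below 0.1 N) or (linear speed of wet_carrier above 0.5 m/s and contact force between the fingers and wet_carrier below 0.1 N)).
It fails at once if a loaded carrier is tipped over (more than 1.1 rad from upright) (angle between any of dry_carrier, wet_carrier's own z axis and vertical above 1.1 rad).
It fails at once if the empty carrier is lifted or knocked out of place (moved more than 20 mm or tipped more than 0.3 rad) (distance of empty_carrier from where it was at the start of the episode above 0.02 m or angle between empty_carrier's own z axis and vertical above 0.3 rad).
It also fails if it takes over 69 s, if anything falls off the work surface, if the arm or the gripper's body presses on something with over 40 N, if the wrist force passes 120 N, or if a joint passes its speed limit or range.

## Robot

A 7-joint arm with a two-finger parallel gripper is mounted at the origin on the work surface. World frame = base frame: x ahead of the robot, y to its left, z up, the work surface at z = 0. Lengths are in m, angles in rad, forces in N, time in s.
With the tool pointing down it reaches from about 0.425 to 0.925 m from the base axis. Payload 6.8 kg.
Tool frame: the origin (TCP) lies on the centre line of the jaws, within the pads' length; the fingertips stand 8 mm ahead of it and the grasp point (between the pads) lies 11 mm behind it; z points along the fingers, y is the line along which they close (so a half turn about z gives the same grasp; the last joint's range is limited). The gripper opens to 88 mm and grips with 3 to 60 N. Pads are 20 mm wide; open, the fingers measure 115 mm over their backs; the gripper's body (75 mm by 178 mm) begins 61 mm behind the grasp point.
Start: joints at [-1.285, 0.477, 0.022, 1.555, -0.011, 1.109, -0.083], TCP at [0.259, 0.623, 0.231] pointing down, gripper open.
Joint ranges: [-2.96, 2.96], [-0.34, 2.1], [-1.41, 1.46], [0.24, 2.44], [-1.37, 4.51], [0.17, 1.92], [-2.96, 2.96]. Speed limits (rad/s): [2.39, 2.39, 3.14, 3.14, 3.14, 3.14, 3.14].

## Interface

Orientations are given as a rotation vector (axis times angle).
In Python, from station import r gives the robot as it stands.
- The arm moves only by the tool drive_tool, never from a script. Its argument "series" is a list of rows, each a list of 7 numbers: the turn, a rotation vector about the world's x, y, z in rad, then the shift along the world's x, y, z in cm, then the opening, from -1 (shut) to 1 (fully open). A call has 1 to 8 rows; each row is the pose to reach, as a shift and turn from the pose commanded when the call began; what a row does not reach only later rows make up. A row lasts 1/10 s, in which the tool goes at most 50 mm and 8.59 degrees, less where a joint would pass 70% of its speed; a pose out of reach is approached as far as the arm can. A call with a gripper value outside its range is refused whole. The fingers move at their own pace and stop on an object; "squeeze" is the grip in N (left out, the last holds). Time passes only in rows, so rows that repeat a pose let the fingers close. It gives the time, the measured TCP pose, the force, the opening and the grip force at its end, in the units of the state.
- r.state(): the state, without advancing time (a new reading comes with each control period).
- r.grab_frame(name): name is "scene" or "side" or "wrist"; returns a dict with "image" (400x640x3 uint8, red, green, blue), "intrinsics" (3x3 intrinsics, pixels), "world_to_cam" (4x4, takes a point from world to camera coordinates). Camera axes: x right, y up, looking along -z (the intrinsics and any distortion apply to the point x, -y, -z); pixel columns grow to the right and rows downward; lengths in m; the calibration is good to about 2 mm. A picture is of the moment at which its call begins. There is no depth.
- r.close_job(): hands the job in; it is judged then, once.
The state is a dict: "t": time; "joint_pos": joint angles; "joint_vel": joint speeds; "joint_efforts": joint torques, N m; "position": TCP position; "eef_rot": TCP orientation; "force": force on the tool from outside, world axes, zero at the start; "torque": the same for the moment, N m; "width": opening from 0.0 (shut) to 1.0 (fully open); "gripper_force": force on a finger pad.
Only numpy, scipy, OpenCV 4.12 (cv2) and the standard library are available. Lean on these libraries where they do the work, as an engineer would, in place of code of your own. Each camera call takes 0.05 s, during which the arm holds its last target. There are 200 camera calls.

## Working session

There is one attempt and no reset: what is moved stays moved. The work goes in short steps, Python scripts to look and compute and a tool call to move; the robot and the scene stay as the last step left them, time stands still between calls to the robot, and variables do not carry over. Pictures are saved under pics/ and viewed, at most 10 in all, crops included, and the job is handed in when it is done.

Besides the shell and the picture viewer there is one more tool, called after "Call:" by a JSON object that holds its "name" and its "arguments", one argument or row to a line. drive_tool: Moves the arm, as the interface text tells. Its arguments: {"type":"object","properties":{"series":{"type":"array","items":{"type":"array","items":{"type":"number"}}},"squeeze":{"type":"number"}},"required":["series"]}

```bash
mkdir -p pics; ls; python3 - <<'E'
from station import r
import cv2, json, numpy as np
print(r.state())
for n in ("scene","side"):
    f=r.grab_frame(n); cv2.imwrite(f"pics/{n}0.png",f["image"][:,:,::-1])
    np.savez(f"pics/{n}0.npz",**f); print(n,np.round(f["intrinsics"],1).tolist(),np.round(f["world_to_cam"],3).tolist(),[k for k in f])
E
```

```text
pics
{'t': 0.0, 'joint_pos': array([-1.28509529,  0.47777353,  0.0223454 ,  1.55639322, -0.0115051 ,
        1.10927288, -0.08309304]), 'joint_vel': array([ 0.00062006, -0.00033024, -0.0004424 , -0.00014333, -0.00034537,
       -0.00044191,  0.00135732]), 'joint_efforts': array([ 4.91953706e-04, -5.82841122e+01,  1.53503548e+00, -2.72608906e+01,
       -5.42204047e-02,  1.67289289e-02,  1.75813448e-04]), 'position': array([0.25879858, 0.6228184 , 0.22972421]), 'eef_rot': array([-6.14516205e-01, -3.08068566e+00,  2.67869916e-03]), 'force': array([-0.49777642, -1.09928694, -0.13084245]), 'torque': array([-0.00621543,  0.05529942,  0.02364824]), 'gripper_force': 0.0, 'width': 0.9998761042269094}
scene [[390.6, 0.0, 321.8], [0.0, 390.6, 195.3], [0.0, 0.0, 1.0]] [[-0.207, 0.978, -0.009, 0.101], [-0.622, -0.124, 0.773, 0.275], [0.755, 0.166, 0.634, -1.219], [0.0, 0.0, 0.0, 1.0]] ['image', 'intrinsics', 'world_to_cam']
side [[421.3, 0.0, 323.2], [0.0, 421.3, 196.1], [0.0, 0.0, 1.0]] [[-0.993, -0.117, -0.008, 0.537], [0.082, -0.745, 0.662, -0.084], [-0.083, 0.657, 0.749, -0.781], [0.0, 0.0, 0.0, 1.0]] ['image', 'intrinsics', 'world_to_cam']
```

View pics/scene0.png

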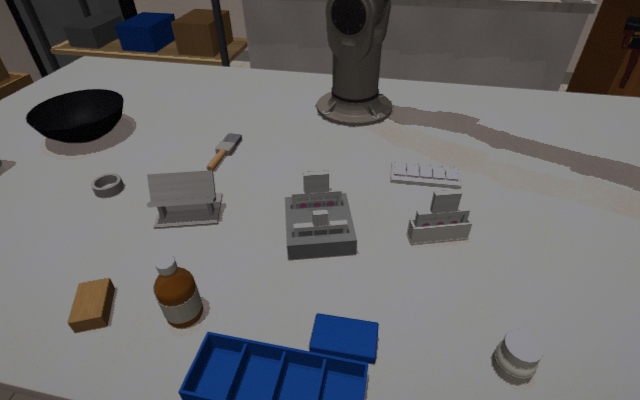

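View pics/side0.png

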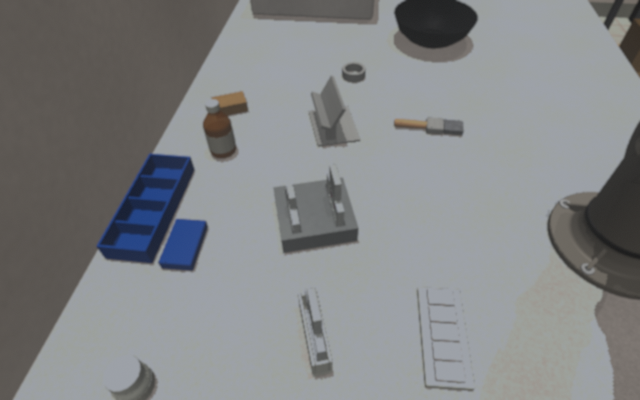

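The scene view shows the rest at (185,195), the stand at (320,225) with the dry carrier in its robot-side slot (tab at 316,182) and the empty one in the near slot, and the dish with the wet carrier at (440,220). In the side view they are at (333,112), (315,212) and (315,330). I'll enlarge these to pick corners.

```bash
python3 - <<'E'
import cv2, numpy as np
def crop(n,boxes,out):
    im=cv2.imread(f"pics/{n}0.png"); t=[]
    for (x,y,w,h) in boxes:
        c=cv2.resize(im[y:y+h,x:x+w],None,fx=4,fy=4,interpolation=cv2.INTER_CUBIC)
        c=cv2.convertScaleAbs(c,alpha=1.3,beta=10)
        for i in range(0,w,10): cv2.putText(c,str(x+i),(i*4,8),0,.3,(0,0,255)); cv2.line(c,(i*4,10),(i*4,14),(0,0,255))
        for j in range(10,h,10): cv2.putText(c,str(y+j),(0,j*4+3),0,.3,(0,0,255))
        t.append(c)
    H=[np.hstack(t[:2]),np.hstack(t[2:])] if len(t)>2 else [np.hstack(t)]
    W=max(h.shape[1] for h in H)
    cv2.imwrite(out,np.vstack([cv2.copyMakeBorder(h,0,0,0,W-h.shape[1],0) for h in H]))
crop("scene",[(140,160,100,70),(280,165,80,70+0),(400,180,80,70),(280,190,80,70)],"pics/c1.png")
crop("side",[(270,160,100,95),(290,280,60,95)],"pics/c2.png")
crop("side",[(300,70,70,80)],"pics/c3.png")
E
python3 -c "
import cv2,numpy as np
a=cv2.imread('pics/c2.png');b=cv2.imread('pics/c3.png')
"
```

```text
(no output)
```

View pics/c1.png

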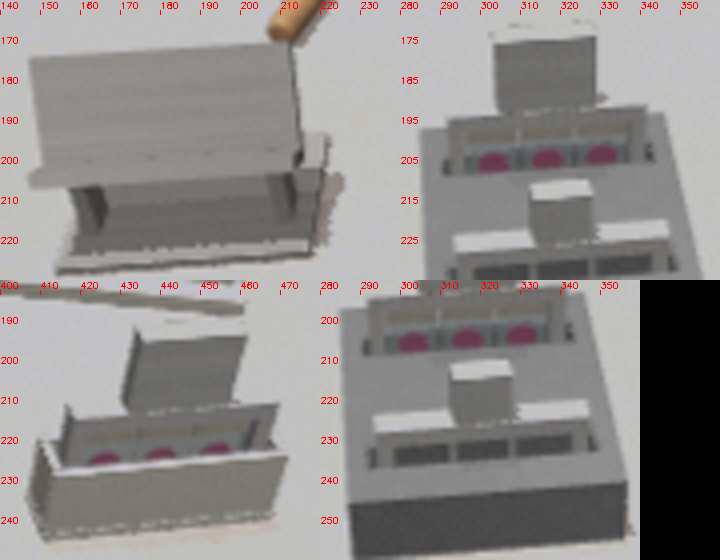

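View pics/c2.png

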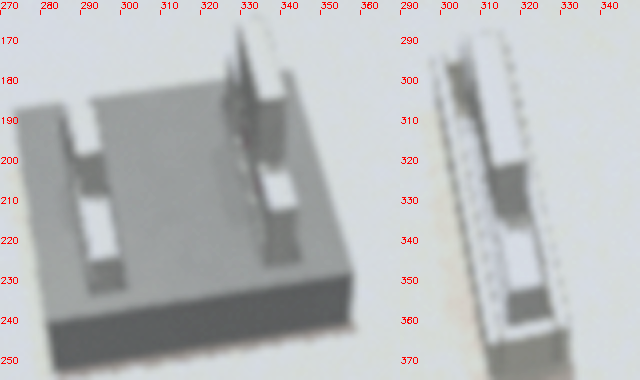

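View pics/c3.png

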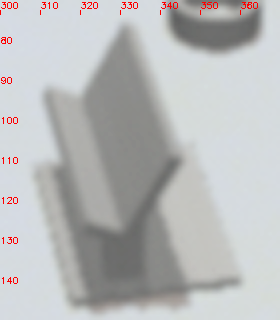

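The crops give clear corners: rest board top (147.5,174.5)–(212.6,170.6) in scene, and a V-shaped profile in side with its board top towards −x, so the rest faces about world +x. The dry carrier is in the −x slot. Next I fit poses by least squares.

```bash
cat > fit.py <<'E'
import numpy as np
from scipy.optimize import least_squares
def proj(f,P):
    c=np.c_[P,np.ones(len(P))]@f["world_to_cam"].T
    q=np.c_[c[:,0],-c[:,1],-c[:,2]]@f["intrinsics"].T
    return q[:,:2]/q[:,2:]
def place(p,L):
    c,s=np.cos(p[2]),np.sin(p[2]); L=np.asarray(L,float)/1000
    return np.c_[p[0]+c*L[:,0]-s*L[:,1],p[1]+s*L[:,0]+c*L[:,1],L[:,2]]
def fit(name,obs,x0,F):
    def res(p): return np.concatenate([(proj(F[k],place(p,[o[0] for o in O]))-[o[1] for o in O]).ravel() for k,O in obs.items()])
    s=least_squares(res,x0,loss="soft_l1")
    print(name,np.round(s.x,4),"reach",np.hypot(*s.x[:2]).round(3))
    for k,O in obs.items(): print("  ",k,np.round(proj(F[k],place(s.x,[o[0] for o in O]))-[o[1] for o in O],1).tolist())
    return s.x
E
python3 - <<'E'
from fit import *
F={k:np.load(f"pics/{k}0.npz") for k in ("scene","side")}
fit("rest",dict(scene=[((-6.3,-65,98.4),(147.5,174.5)),((-6.3,65,98.4),(212.6,170.6)),((50,-65,0),(154,228.4)),((50,65,0),(218,223.1))],
 side=[((39.3,65,60.6),(321,125.3)),((39.3,-65,60.6),(311,92.3)),((20,65,50.1),(331,128.5)),((-6.3,65,98.4),(344,109)),((-6.3,-65,98.4),(331.5,76)),((50,65,0),(317.8,146)),((-50,65,0),(359.8,140.5))]),[.55,-.35,0],F)
fit("stand",dict(scene=[((70,-65,0),(288.5,259.3)),((70,-65,40),(286.5,245.3)),((70,65,40),(356.3,240.3)),((70,65,0),(356,254.8)),((-70,-65,40),(285.3,196.8)),((-70,65,40),(345.6,193))],
 side=[((70,-65,40),(273.6,186.9)),((-70,-65,40),(343,177.4)),((70,65,40),(282,240.3)),((-70,65,40),(357.8,228)),((70,65,0),(283,253.4)),((-70,65,0),(357.8,241.4))]),[.55,-.1,0],F)
fit("dry",dict(scene=[((6,-25,120),(304,175.3)),((6,25,120),(328.8,173.5)),((6,-50,75),(291.6,194.8)),((6,50,75),(341,191.5))],
 side=[((-6,25,120),(341,183.6)),((6,25,120),(334.3,184.3)),((-6,50,75),(344.3,211)),((6,50,75),(336.8,212.3))]),[.5,-.1,0],F)
fit("dish",dict(scene=[((15,-58,45),(411.5,228.8)),((15,58,45),(471.5,224)),((15,-58,0),(411,244.8)),((15,58,0),(469.8,239.8)),((-15,-58,45),(409,219.8))],
 side=[((-15,58,45),(331.8,361)),((15,58,45),(311.8,365.3)),((15,-58,45),(298,293.6))]),[.55,.2,0],F)
fit("wet",dict(scene=[((6,-25,115),(434.8,194.8)),((6,25,115),(461,193))],
 side=[((-6,25,115),(321.5,319.8)),((6,25,115),(314,320.6)),((6,-25,115),(308,288.6)),((-6,-25,115),(314.3,288)),((-6,50,70),(324.3,351)),((6,50,70),(316.8,352.3))]),[.55,.2,0],F)
from scipy.spatial.transform import Rotation as R
from station import r
print(R.from_rotvec(r.state()["eef_rot"]).as_matrix().round(3))
E
```

```text
rest [ 0.5496 -0.2784  0.3113] reach 0.616
   scene [[0.0, -0.7], [0.3, -1.2], [0.9, -0.1], [0.7, 0.3]]
   side [[0.8, -0.3], [0.3, -1.5], [-0.6, -0.9], [-1.3, -0.8], [-1.3, -1.3], [-0.4, 0.5], [0.2, 0.2]]
stand [0.557  0.0097 0.3014] reach 0.557
   scene [[-0.2, -0.2], [0.4, -0.9], [1.0, -1.1], [0.3, -0.9], [0.0, -0.8], [1.0, -1.1]]
   side [[-0.8, -0.3], [-0.3, -0.6], [-1.4, -0.4], [0.3, -0.1], [-0.6, -0.7], [-0.8, -0.5]]
dry [ 0.521  -0.0023  0.3401] reach 0.521
   scene [[-0.4, -0.2], [0.8, -0.6], [0.3, -0.2], [1.0, -1.4]]
   side [[-0.3, -0.6], [-0.4, -0.2], [-0.6, -0.3], [0.2, -0.4]]
dish [0.5264 0.2436 0.3318] reach 0.58
   scene [[2.6, -0.7], [1.5, -1.6], [-0.2, -0.2], [-2.1, -0.8], [0.4, -2.4]]
   side [[-0.1, -0.3], [-0.9, 0.1], [-1.4, -0.9]]
wet [0.5234 0.2442 0.2961] reach 0.578
   scene [[1.1, -1.3], [1.9, -1.2]]
   side [[0.0, -0.3], [-1.4, 0.4], [-1.1, -0.6], [1.0, -1.4], [0.8, -0.2], [-0.3, 0.1]]
[[-0.923  0.384 -0.001]
 [ 0.384  0.923 -0.002]
 [-0.    -0.002 -1.   ]]
```

Call:
{"name": "drive_tool", "arguments": {
  "series": [
    [0,0,-0.05,1.5,-3.5,0,1],
    [0,0,-0.1,3,-7.5,0,1],
    [0,0,-0.16,5,-12,0,1],
    [0,0,-0.22,6.5,-16,0,1],
    [0,0,-0.28,8.5,-20,0,1],
    [0,0,-0.34,10,-24,0,1],
    [0,0,-0.4,11.5,-28,0,1],
    [0,0,-0.435,13,-31,0,1]
  ],
  "squeeze": 30
}}

```text
t: 0.9
position: [0.3893, 0.3104, 0.2304]
eef_rot: [-1.27, -2.873, 0.001]
force: [0.2, 0.1, 0.2]
width: 1.0
gripper_force: 0.0
```

Call:
{"name": "drive_tool", "arguments": {
  "series": [
    [0,0,-0.05,1.7,-4,0,1],
    [0,0,-0.11,3.5,-8,0,1],
    [0,0,-0.17,5,-12,0,1],
    [0,0,-0.23,6.7,-16,0,1],
    [0,0,-0.29,8.5,-20,0,1],
    [0,0,-0.35,10.2,-24.4,0,0.5],
    [0,0,-0.4,12,-28.6,0,0],
    [0,0,-0.43,13,-31.4,0,-0.2]
  ]
}}

```text
t: 1.7
position: [0.5196, -0.0042, 0.2307]
eef_rot: [1.855, 2.534, -0.001]
force: [0.6, 0.7, -0.5]
width: 0.767
gripper_force: 0.0
```

Call:
{"name": "drive_tool", "arguments": {
  "series": [
    [0,0,0,0,0.2,-2.5,-0.2],
    [0,0,0,0,0.2,-5.5,-0.2],
    [0,0,0,0,0.2,-8.5,-0.2],
    [0,0,0,0,0.2,-11,-0.2],
    [0,0,0,0,0.2,-12.7,-0.2],
    [0,0,0,0,0.2,-13.7,-0.2],
    [0,0,0,0,0.2,-13.7,-0.2]
  ]
}}

```text
t: 2.4
position: [0.5181, 0.0013, 0.0925]
eef_rot: [-1.848, -2.538, 0.003]
force: [-0.2, 0.2, 0.7]
width: 0.401
gripper_force: 0.0
```

Call:
{"name": "drive_tool", "arguments": {
  "series": [
    [0,0,0,0,0,0,-0.5],
    [0,0,0,0,0,0,-0.7],
    [0,0,0,0,0,0,-0.9],
    [0,0,0,0,0,0,-0.9],
    [0,0,0,0,0,0,-0.9],
    [0,0,0,0,0,0,-0.9]
  ],
  "squeeze": 15
}}

```text
t: 3.0
position: [0.5196, 0.0015, 0.0944]
eef_rot: [1.849, 2.539, 0.002]
force: [-0.9, 0.4, 5.4]
width: 0.132
gripper_force: 15.0
```

Call:
{"name": "drive_tool", "arguments": {
  "series": [
    [0,0,0,0,0,0.5,-0.9],
    [0,0,0,0,0,1.5,-0.9],
    [0,0,0,0,0,3.5,-0.9],
    [0,0,0,0,0,6,-0.9],
    [0,0,0,0,0,8.5,-0.9],
    [0,0,0,0,0,11.5,-0.9],
    [0,0,0,0,0,14,-0.9],
    [0,0,0,0,0,15,-0.9]
  ],
  "squeeze": 30
}}

```text
t: 3.8
position: [0.52, 0.0012, 0.2464]
eef_rot: [1.848, 2.537, 0.005]
force: [0.5, -0.5, -2.2]
width: 0.138
gripper_force: 30.0
```

Call:
{"name": "drive_tool", "arguments": {
  "series": [
    [0,0,0,0.2,-2,0,-0.9],
    [0,0,0,0.4,-5.5,0,-0.9],
    [0.02,-0.06,0,0.6,-9.5,0,-0.9],
    [0.05,-0.15,0,0.8,-13.5,0,-0.9],
    [0.08,-0.24,0,1,-17.5,0,-0.9],
    [0.11,-0.34,0,1.2,-21.5,0,-0.9],
    [0.14,-0.43,0,1.4,-25,0,-0.9],
    [0.153,-0.476,0,1.5,-28,0,-0.9]
  ]
}}

```text
t: 4.6
position: [0.5324, -0.2803, 0.243]
eef_rot: [1.643, 2.252, 0.578]
force: [0.6, 0.5, -2.1]
width: 0.136
gripper_force: 30.0
```

```bash
cat >> fit.py <<'E'
def box(f,c,d):  # corners of carrier in own frame, mm
    return np.array([(x,y,z) for x in(-6,6) for (y,z) in((-50,0),(-50,65),(-25,65),(-25,110),(25,110),(25,65),(50,65),(50,0))])/1000.
def draw(im,f,R,o,P):
    import cv2
    q=np.round(proj(f,P@R.T+o)*2).astype(int)
    for h in (q[:8],q[8:]): cv2.polylines(im,[h.reshape(-1,1,2)],True,(0,0,255),1)
E
python3 - <<'E'
from fit import *
import cv2
from station import r
from scipy.spatial.transform import Rotation as R
s=r.state(); print(s["t"],s["position"],s["force"],s["width"],s["joint_pos"].round(2))
T=R.from_rotvec(s["eef_rot"]).as_matrix()
C=np.c_[T[:,1],T[:,0],-T[:,2]] # carrier axes: x=tool y, z=-tool z
print(C.round(3))
o=s["position"]+C@[0,-.004,-.0835]
rp=(.5496,-.2784,.3113)
Rz=R.from_euler("z",rp[2]).as_matrix()
print("origin in rest mm",(Rz.T@(o-[rp[0],rp[1],0])*1000).round(1),"tilt",np.arccos(C[2,2]),"yawerr",(Rz.T@C)[:,1].round(3))
out=[]
for n,(x,y) in (("scene",(120,100)),("side",(270,40))):
    f=r.grab_frame(n); im=cv2.resize(np.ascontiguousarray(f["image"][:,:,::-1]),None,fx=2,fy=2,interpolation=cv2.INTER_CUBIC)
    draw(im,f,C,o,box(0,0,0))
    L=place(rp,[(39.3,-65,60.6),(39.3,65,60.6),(20,65,50.1),(-6.3,65,98.4),(-6.3,-65,98.4),(20,-65,50.1)])
    cv2.polylines(im,[np.round(proj(f,L)*2).astype(int).reshape(-1,1,2)],True,(0,255,0),1)
    c=im[2*y:2*y+300,2*x:2*x+300]; out.append(cv2.resize(c,(400,400)))
cv2.imwrite("pics/v6.png",np.hstack(out))
E
```

```text
4.6 [ 0.5323593  -0.28031874  0.24298019] [ 0.63848452  0.51230764 -2.14943842] 0.13646571135539678 [ 0.14  0.24  0.52  2.02 -0.8   0.77  1.5 ]
[[ 0.835 -0.305 -0.459]
 [ 0.268  0.952 -0.147]
 [ 0.481 -0.     0.876]]
origin in rest mm [ 23.2  -0.6 169.8] tilt 0.5023100128442338 yawerr [ 0.001  1.    -0.   ]
```

View pics/v6.png

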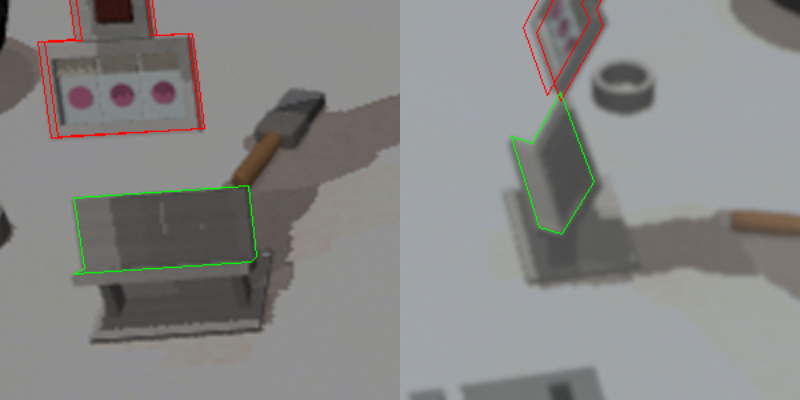

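The overlay agrees with the image: the held carrier (scene crop 50–200) and rest outline both lie within about 2 mm. Lowering to about 10 mm above the seat.

Call:
{"name": "drive_tool", "arguments": {
  "series": [
    [0,0,0,0,0,-1.5,-0.9],
    [0,0,0,0.1,0,-3.5,-0.9],
    [0,0,0,0.1,0,-5.5,-0.9],
    [0,0,0,0.1,0,-7.5,-0.9],
    [0,0,0,0.1,0,-9,-0.9],
    [0,0,0,0.1,0,-10,-0.9],
    [0,0,0,0.1,0,-10.5,-0.9],
    [0,0,0,0.1,0,-10.5,-0.9]
  ]
}}

```text
t: 5.5
position: [0.5345, -0.2778, 0.1376]
eef_rot: [1.644, 2.258, 0.575]
force: [0.7, 0.7, -2.4]
width: 0.133
gripper_force: 30.0
```

```bash
cat > rel.py <<'E'
from fit import *
from station import r
from scipy.spatial.transform import Rotation as R
s=r.state(); print(s["t"],s["position"],s["force"],s["width"])
T=R.from_rotvec(s["eef_rot"]).as_matrix(); C=np.c_[T[:,1],T[:,0],-T[:,2]]
o=s["position"]+C@[0,-.004,-.0835]; Rz=R.from_euler("z",.3113).as_matrix()
d=Rz.T@(o-[.5496,-.2784,0])*1000-[25.3,0,53]
print("from seat, rest mm",d.round(1),"n",(d@[.878,0,.479]).round(1),"u",(d@[-.479,0,.878]).round(1))
E
python3 rel.py
```

```text
5.5 [ 0.53450828 -0.27781653  0.13763957] [ 0.71425218  0.65660226 -2.37870526] 0.13286813373648648
from seat, rest mm [ 0.4  1.3 11.3] n 5.8 u 9.7
```

Call:
{"name": "drive_tool", "arguments": {
  "series": [
    [0,0,0,0.09,0.03,-0.2,-0.9],
    [0,0,0,0.15,0.05,-0.4,-0.9],
    [0,0,0,0.2,0.06,-0.55,-0.9],
    [0,0,0,0.23,0.07,-0.68,-0.9],
    [0,0,0,0.26,0.08,-0.78,-0.9],
    [0,0,0,0.26,0.08,-0.78,-0.9]
  ]
}}

```text
t: 6.1
position: [0.5376, -0.2778, 0.1308]
eef_rot: [1.642, 2.256, 0.576]
force: [0.4, 0.3, -1.8]
width: 0.134
gripper_force: 30.0
```

```bash
python3 rel.py
```

```text
6.1 [ 0.53759969 -0.27782311  0.13080927] [ 0.42110831  0.28295338 -1.77958118] 0.13387110438935224
from seat, rest mm [3.5 0.2 4.5] n 5.2 u 2.3
```

Call:
{"name": "drive_tool", "arguments": {
  "series": [
    [0,0,0,-0.08,-0.03,-0.05,-0.9],
    [0,0,0,-0.16,-0.05,-0.1,-0.9],
    [0,0,0,-0.25,-0.08,-0.15,-0.9],
    [0,0,0,-0.33,-0.11,-0.2,-0.9],
    [0,0,0,-0.33,-0.11,-0.2,-0.9]
  ]
}}

```text
t: 6.6
position: [0.5342, -0.279, 0.1289]
eef_rot: [1.643, 2.255, 0.576]
force: [1.1, -0.1, -2.0]
width: 0.133
gripper_force: 30.0
```

```bash
python3 rel.py
```

```text
6.6 [ 0.53422815 -0.2789944   0.12886508] [ 1.12418204 -0.06180877 -1.99809124] 0.13256875703607846
from seat, rest mm [-0.1  0.1  2.6] n 1.2 u 2.3
```

Now down along the slope, watching for ledge contact.

Call:
{"name": "drive_tool", "arguments": {
  "series": [
    [0,0,0,0.05,0.02,-0.09,-0.9],
    [0,0,0,0.08,0.03,-0.17,-0.9],
    [0,0,0,0.1,0.03,-0.22,-0.9],
    [0,0,0,0.1,0.03,-0.22,-0.9]
  ]
}}

```text
t: 7.0
position: [0.535, -0.2786, 0.1273]
eef_rot: [1.642, 2.255, 0.577]
force: [-5.7, 1.4, 6.5]
width: 0.132
gripper_force: 30.0
```

```bash
python3 rel.py
```

```text
7.0 [ 0.53504791 -0.27864582  0.12727394] [-5.70390384  1.36211177  6.53783671] 0.13168609262624362
from seat, rest mm [0.9 0.2 1. ] n 1.3 u 0.5
```

Call:
{"name": "drive_tool", "arguments": {
  "series": [
    [0,0,0,-0.05,-0.01,-0.02,-0.9],
    [0,0,0,-0.09,-0.03,-0.04,-0.9],
    [0,0,0,-0.13,-0.04,-0.06,-0.9],
    [0,0,0,-0.13,-0.04,-0.06,-0.9]
  ]
}}

```text
t: 7.4
position: [0.5349, -0.2788, 0.1272]
eef_rot: [1.641, 2.254, 0.578]
force: [-1.7, 2.4, 4.3]
width: 0.134
gripper_force: 30.0
```

```bash
python3 rel.py
```

```text
7.4 [ 0.53487906 -0.2787535   0.12721194] [-1.66741647  2.40659941  4.31413272] 0.13387337261077925
from seat, rest mm [0.8 0.2 1. ] n 1.2 u 0.5
```

Call:
{"name": "drive_tool", "arguments": {
  "series": [
    [0,0,0,0,0,0,-0.8],
    [0,0,0,0,0,0,-0.7],
    [0,0,0,0,0,0,-0.55],
    [0,0,0,0,0,0,-0.4],
    [0,0,0,0,0,0,-0.3],
    [0,0,0,0,0,0,-0.3]
  ],
  "squeeze": 15
}}

```text
t: 8.0
position: [0.534, -0.2791, 0.126]
eef_rot: [1.643, 2.255, 0.575]
force: [-0.2, -0.6, -0.0]
width: 0.351
gripper_force: 0.0
```

Call:
{"name": "drive_tool", "arguments": {
  "series": [
    [0,0,0,-0.5,-0.15,0.9,-0.3],
    [0,0,0,-1.4,-0.4,2.6,-0.3],
    [0,0,0,-2.7,-0.9,5.3,-0.3],
    [0,0,0,-4,-1.3,7.8,-0.3],
    [0,0,0,-5,-1.6,9.6,-0.3],
    [0,0,0,-5,-1.6,11,-0.3],
    [0,0,0,-5,-1.6,11,-0.3]
  ]
}}

```text
t: 8.7
position: [0.4843, -0.2963, 0.2387]
eef_rot: [1.64, 2.251, 0.576]
force: [1.0, -0.4, 1.0]
width: 0.351
gripper_force: 0.0
```

```bash
python3 - <<'E'
from fit import *
import cv2
from station import r
from scipy.spatial.transform import Rotation as R
rp=(.5496,-.2784,.3113)
C=R.from_euler("z",rp[2]).as_matrix()@R.from_euler("y",-.5).as_matrix()
o=place(rp,[(25.3,0,53)])[0]
out=[]
for n,(x,y) in (("scene",(110,120)),("side",(250,30))):
    f=r.grab_frame(n); im=cv2.resize(np.ascontiguousarray(f["image"][:,:,::-1]),None,fx=2,fy=2,interpolation=cv2.INTER_CUBIC)
    a=im.copy(); draw(im,f,C,o,box(0,0,0))
    out.append(np.vstack([q[2*y:2*y+250,2*x:2*x+300] for q in (a,im)]))
cv2.imwrite("pics/v7.png",np.hstack(out)); print(r.state()["position"],r.state()["eef_rot"],r.state()["force"])
E
```

```text
[ 0.48390573 -0.29489872  0.23624588] [1.64168436 2.25535373 0.57586442] [ 0.13995026 -0.66004327  0.5448314 ]
```

View pics/v7.png

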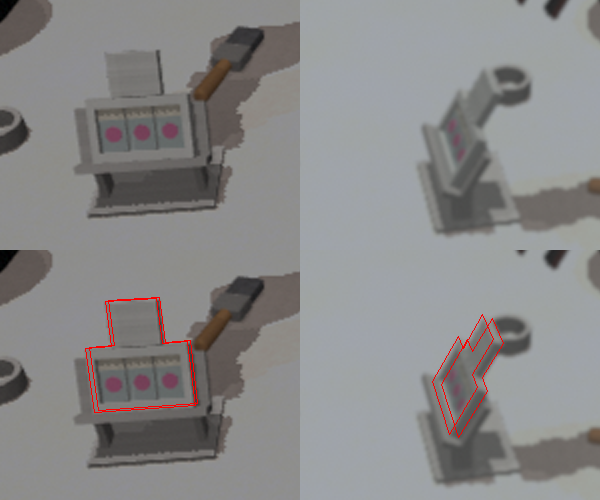

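The carrier leans squarely on the board, centred (overlay coincides within about 1–2 px in both views). Now to the wet carrier.

Call:
{"name": "drive_tool", "arguments": {
  "series": [
    [-0.01,0.03,0,0.2,2,0,-0.3],
    [-0.03,0.1,0,0.5,5,0,-0.3],
    [-0.05,0.16,0,0.8,8.5,0,-0.3],
    [-0.08,0.24,0,1.1,12,0,-0.3],
    [-0.1,0.32,0,1.4,16,0,-0.2],
    [-0.125,0.39,0,1.7,20,0,-0.2],
    [-0.143,0.445,0,1.9,24,0,-0.2],
    [-0.153,0.476,0,2,28,0,-0.2]
  ]
}}

```text
t: 9.6
position: [0.504, -0.0125, 0.2351]
eef_rot: [-1.846, -2.54, 0.005]
force: [0.1, 0.4, -0.8]
width: 0.398
gripper_force: 0.0
```

Call:
{"name": "drive_tool", "arguments": {
  "series": [
    [0,0,0,0.3,4,0,-0.2],
    [0,0,0,0.6,8,0,-0.2],
    [0,0,0,0.9,12,0,-0.2],
    [0,0,0,1.2,16,0,-0.2],
    [0,0,0,1.5,20,0,-0.2],
    [0,0,0,1.8,23.5,0,-0.2],
    [0,0,0,1.9,26,0,-0.2],
    [0,0,0,1.9,26,0,-0.2]
  ]
}}

```text
t: 10.4
position: [0.5215, 0.2497, 0.2343]
eef_rot: [-1.839, -2.544, 0.002]
force: [0.3, -0.9, -0.4]
width: 0.404
gripper_force: 0.0
```

```bash
python3 - <<'E'
from fit import *
import cv2
from station import r
from scipy.spatial.transform import Rotation as R
s=r.state(); print(s["position"],s["eef_rot"],R.from_rotvec(s["eef_rot"]).as_matrix().round(3).tolist())
f=r.grab_frame("wrist"); np.savez("pics/w8.npz",**f)
im=cv2.resize(np.ascontiguousarray(f["image"][:,:,::-1]),(1280,800),interpolation=cv2.INTER_CUBIC)
wp=(.5234,.2442,.305)
C=R.from_euler("z",wp[2]).as_matrix(); draw(im,f,C,np.r_[wp[:2],.005],box(0,0,0))
D=np.round(proj(f,place((.5264,.2436,.31),[(15,58,45),(15,-58,45),(-15,-58,45),(-15,58,45)]))*2).astype(int)
cv2.polylines(im,[D.reshape(-1,1,2)],True,(0,255,0),1)
cv2.imwrite("pics/v8.png",cv2.resize(im,(800,500)))
E
```

```text
[0.52146854 0.24966188 0.23425934] [-1.83923935e+00 -2.54405878e+00  2.14178342e-03] [[-0.313, 0.95, -0.003], [0.95, 0.313, 0.0], [0.001, -0.002, -1.0]]
```

View pics/v8.png

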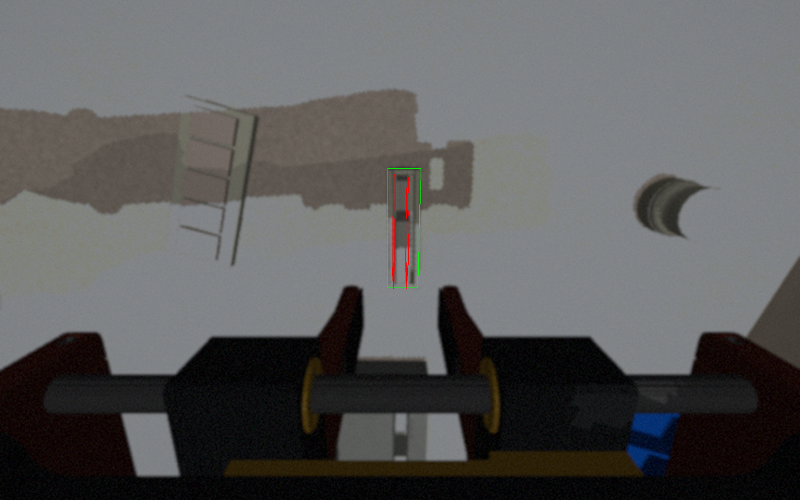

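The wrist view shows the wet carrier at (400–413, 175–285), about 2 mm to the +x side of my fit, matching the dish centre. Settling and re-reading.

Call:
{"name": "drive_tool", "arguments": {
  "series": [
    [0,0,0,0.1,0,-1,-0.2],
    [0,0,0,0.25,0,-2,-0.2],
    [0,0,0,0.25,0,-2,-0.2],
    [0,0,0,0.25,0,-2,-0.2]
  ]
}}

```text
t: 10.85
position: [0.5254, 0.2439, 0.2155]
eef_rot: [-1.851, -2.538, 0.002]
force: [0.3, 0.5, 0.4]
width: 0.401
gripper_force: 0.0
```

Call:
{"name": "drive_tool", "arguments": {
  "series": [
    [0,0,0,0,0,-2,-0.2],
    [0,0,0,0,0,-4.5,-0.2],
    [0,0,0,0,0,-7.5,-0.2],
    [0,0,0,0,0,-10,-0.2],
    [0,0,0,0,0,-11.8,-0.2],
    [0,0,0,0,0,-12.6,-0.2],
    [0,0,0,0,0,-12.6,-0.2]
  ]
}}

```text
t: 11.55
position: [0.5252, 0.2445, 0.0895]
eef_rot: [-1.85, -2.539, 0.002]
force: [0.7, -0.5, 0.6]
width: 0.398
gripper_force: 0.0
```

Call:
{"name": "drive_tool", "arguments": {
  "series": [
    [0,0,0,0,0,0,-0.4],
    [0,0,0,0,0,0,-0.55],
    [0,0,0,0,0,0,-0.65],
    [0,0,0,0,0,0,-0.75],
    [0,0,0,0,0,0,-0.9],
    [0,0,0,0,0,0,-0.9],
    [0,0,0,0,0,0,-0.9]
  ],
  "squeeze": 15
}}

```text
t: 12.25
position: [0.5252, 0.245, 0.0907]
eef_rot: [-1.849, -2.539, 0.001]
force: [-3.7, -0.3, 6.2]
width: 0.136
gripper_force: 15.0
```

Call:
{"name": "drive_tool", "arguments": {
  "series": [
    [0,0,0,0,0,0.5,-0.9],
    [0,0,0,0,0,1.5,-0.9],
    [0,0,0,0,0,3.5,-0.9],
    [0,0,0,0,0,6,-0.9],
    [0,0,0,0,0,9,-0.9],
    [0,0,0,0,0,12,-0.9],
    [0,0,0,0,0,13.5,-0.9],
    [0,0,0,0,0,14,-0.9]
  ],
  "squeeze": 30
}}

```text
t: 13.05
position: [0.5265, 0.2453, 0.2326]
eef_rot: [1.849, 2.538, 0.006]
force: [1.1, -0.0, -2.9]
width: 0.138
gripper_force: 30.0
```

Call:
{"name": "drive_tool", "arguments": {
  "series": [
    [0,0,0,-0.1,-2,0,-0.9],
    [0,0,0,-0.2,-5.5,0,-0.9],
    [0,0,0,-0.3,-9.5,0,-0.9],
    [0,0,0,-0.4,-13.5,0,-0.9],
    [0,0,0,-0.5,-17.5,0,-0.9],
    [0,0,0,-0.55,-21,0,-0.9],
    [0,0,0,-0.56,-23.6,0,-0.9],
    [0,0,0,-0.56,-24.6,0,-0.9]
  ]
}}

```text
t: 13.85
position: [0.5184, -0.0055, 0.2292]
eef_rot: [-1.856, -2.534, 0.004]
force: [0.0, -0.3, -2.5]
width: 0.133
gripper_force: 30.0
```

Call:
{"name": "drive_tool", "arguments": {
  "series": [
    [0,0,0,0,0,-1.5,-0.9],
    [0,0,0,0,0,-4,-0.9],
    [0,0,0,0,0,-6.5,-0.9],
    [0,0,0,0,0,-7.5,-0.9],
    [0,0,0,0,0,-7.5,-0.9],
    [0,0,0,0,0,-7.5,-0.9]
  ]
}}

```text
t: 14.45
position: [0.5202, -0.0009, 0.1555]
eef_rot: [1.849, 2.54, 0.0]
force: [-0.1, -0.1, -2.8]
width: 0.136
gripper_force: 30.0
```

```bash
python3 - <<'E'
from fit import *
import cv2
from station import r
from scipy.spatial.transform import Rotation as R
s=r.state(); print(s["position"],s["eef_rot"],s["force"])
T=R.from_rotvec(s["eef_rot"]).as_matrix(); C=np.c_[-T[:,1],-T[:,0],-T[:,2]]
if C[0,0]<0: C[:,:2]*=-1
o=s["position"]-C[:,2]*.0843
S=place((.557,.0097,.3014),[(-47.2,-53,40),(-32.8,-53,40),(-32.8,53,40),(-47.2,53,40)])
out=[]
for n,(x,y) in (("scene",(250,130)),("side",(255,110))):
    f=r.grab_frame(n); im=cv2.resize(np.ascontiguousarray(f["image"][:,:,::-1]),None,fx=2,fy=2,interpolation=cv2.INTER_CUBIC)
    a=im.copy(); draw(im,f,C,o,box(0,0,0)); cv2.polylines(im,[np.round(proj(f,S)*2).astype(int).reshape(-1,1,2)],True,(0,255,0),1)
    out.append(np.vstack([cv2.resize(q[2*y:2*y+260,2*x:2*x+260],(300,300)) for q in (a,im)]))
cv2.imwrite("pics/v9.png",np.hstack(out))
E
```

```text
[ 0.52020174 -0.00091053  0.1555083 ] [1.84887534e+00 2.53963746e+00 2.62742504e-04] [-0.1356056  -0.11193093 -2.84528367]
```

View pics/v9.png

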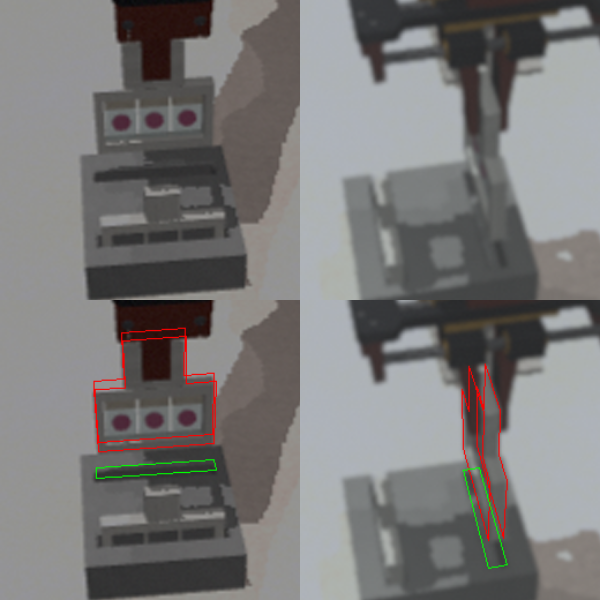

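The carrier hangs upright above the freed slot, its ends in line with the slot's (scene crop 95–215 for both). Lowering.

Call:
{"name": "drive_tool", "arguments": {
  "series": [
    [0,0,0,0,0,-1,-0.9],
    [0,0,0,0,0,-2,-0.9],
    [0,0,0,0,0,-2.6,-0.9],
    [0,0,0,0,0,-2.9,-0.9],
    [0,0,0,0,0,-3.2,-0.9],
    [0,0,0,0,0,-3.5,-0.9],
    [0,0,0,0,0,-3.7,-0.9],
    [0,0,0,0,0,-3.7,-0.9]
  ]
}}

```text
t: 15.35
position: [0.5198, -0.001, 0.1179]
eef_rot: [-1.849, -2.539, 0.0]
force: [-0.5, -0.1, -2.1]
width: 0.133
gripper_force: 30.0
```

Call:
{"name": "drive_tool", "arguments": {
  "series": [
    [0,0,0,0,0,-0.4,-0.9],
    [0,0,0,0,0,-0.8,-0.9],
    [0,0,0,0,0,-1.2,-0.9],
    [0,0,0,0,0,-1.5,-0.9],
    [0,0,0,0,0,-1.8,-0.9],
    [0,0,0,0,0,-2,-0.9],
    [0,0,0,0,0,-2.1,-0.9],
    [0,0,0,0,0,-2.1,-0.9]
  ]
}}

```text
t: 16.15
position: [0.5199, -0.0011, 0.0969]
eef_rot: [-1.849, -2.539, 0.0]
force: [0.4, -0.6, -2.9]
width: 0.133
gripper_force: 30.0
```

Call:
{"name": "drive_tool", "arguments": {
  "series": [
    [0,0,0,0,0,-0.1,-0.9],
    [0,0,0,0,0,-0.15,-0.9],
    [0,0,0,0,0,-0.2,-0.9],
    [0,0,0,0,0,-0.2,-0.9]
  ]
}}

```text
t: 16.55
position: [0.5201, -0.001, 0.0957]
eef_rot: [1.849, 2.54, 0.001]
force: [-1.3, -0.8, 4.5]
width: 0.135
gripper_force: 30.0
```

Floor contact (force went from -2.9 to +4.5 N at the expected depth). Release and retreat straight up.

Call:
{"name": "drive_tool", "arguments": {
  "series": [
    [0,0,0,0,0,0,-0.75],
    [0,0,0,0,0,0,-0.6],
    [0,0,0,0,0,0,-0.45],
    [0,0,0,0,0,0,-0.3],
    [0,0,0,0,0,0,-0.3],
    [0,0,0,0,0,0,-0.3]
  ],
  "squeeze": 15
}}

```text
t: 17.15
position: [0.5199, -0.0011, 0.095]
eef_rot: [1.849, 2.54, -0.0]
force: [0.1, -0.0, -0.1]
width: 0.35
gripper_force: 0.0
```

Call:
{"name": "drive_tool", "arguments": {
  "series": [
    [0,0,0,0,0,1,-0.3],
    [0,0,0,0,0,3,-0.3],
    [0,0,0,0,0,6,-0.3],
    [0,0,0,0,0,9,-0.3],
    [0,0,0,0,0,12,-0.3],
    [0,0,0,0,0,15,-0.3],
    [0,0,0,0,0,17,-0.3],
    [0,0,0,0,0,17,-0.3]
  ]
}}

```text
t: 17.95
position: [0.5216, -0.0012, 0.2685]
eef_rot: [1.847, 2.536, 0.007]
force: [0.5, 0.8, 0.8]
width: 0.353
gripper_force: 0.0
```

```bash
python3 - <<'E'
import cv2, numpy as np
from station import r
a=r.grab_frame("scene")["image"][120:280,120:420,::-1]; b=r.grab_frame("side")["image"][60:270,240:400,::-1]
a=cv2.resize(a,None,fx=1.5,fy=1.5); b=cv2.resize(b,None,fx=1.6,fy=1.6)
H=max(a.shape[0],b.shape[0]); P=lambda i:cv2.copyMakeBorder(i,0,H-i.shape[0],0,0,0)
cv2.imwrite("pics/v10.png",np.hstack([P(a),P(b)])); print(r.state()["t"],r.state()["position"])
E
```

```text
18.05 [ 0.51977913 -0.00103295  0.26526704]
```

View pics/v10.png

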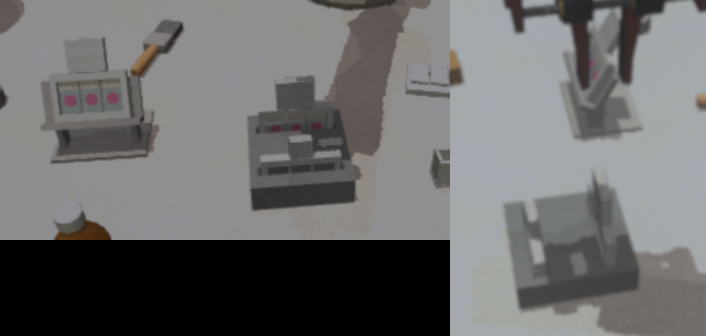

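The dry carrier leans on the rest (90,100). The wet one stands fully down in the robot-side slot (295,110), and the empty one is undisturbed (300,160). Handing in.

```bash
python3 -c "
from station import r
print(r.close_job())"
```

```text
the job is handed in; nothing more can be done
None
```

I handed the job in at about 18 s of the 69 s allowed: the dry carrier leans on the rest, the wet carrier is down in the freed slot and the empty one looks unmoved, but no verdict came back.

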